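# Push the spindle through the tape holder and roll

### The arm

A 6-joint arm with a two-finger parallel gripper is mounted at the origin on a cart in front of the work surface, level with it; the furniture and walls round the work are solid. World frame = base frame: x ahead of the robot, y to its left, z up, the work surface at z = 0. Lengths are in m, angles in rad, forces in N, time in s.
With the tool pointing down it reaches from about 0.35 to 0.95 m from the base axis. Payload 17.4 kg.
Tool frame: the origin (TCP) lies between the finger pads; the fingertips stand 25 mm ahead of it and the grasp point (between the pads) lies 6 mm ahead of it; z points along the fingers, y is the line along which they close (so a half turn about z gives the same grasp; the last joint's range is limited). The gripper opens to 93 mm and grips with 3 to 60 N. Pads are 15 mm wide; open, the fingers measure 128 mm over their backs; the gripper's body (75 mm by 188 mm) begins 65 mm behind the grasp point.
Start: joints at [1.272, 0.116, 1.442, -0, 1.584, -0.038], TCP at [0.174, 0.652, 0.244] pointing down, gripper open.
Joint ranges: [-2.83, 2.83], [-0.83, 2.19], [0.07, 2.5], [-1.14, 4.28], [0.01, 3], [-2.97, 2.97]. Speed limits (rad/s): [1.89, 1.89, 2.22, 3.14, 3.14, 3.14].

### API

Orientations are given as a unit quaternion [x, y, z, w].
In Python, from rig import bot, eyes, sign_off gives the robot as it stands. The module is installed in compiled form; this text tells all that it offers.
- The arm moves only by the tool jog_arm, never from a script. Its argument "rows" is a list of rows, each a list of 7 numbers: the shift along the tool's x, y, z each as a share of 0.6 m, from -1 to 1, then the turn, a rotation vector about the tool's x, y, z each as a share of 30 degrees, from -1 to 1, then the finger opening in mm, from 0 to 93. A call has 1 to 8 rows; each row is the pose to reach, as a shift and turn from the pose commanded when the call began, along the tool's axes at that moment; what a row does not reach only later rows make up. A row lasts 1/12 s, in which the tool goes at most 41.7 mm and 7.16 degrees, less where a joint would pass 70% of its speed; a pose out of reach is approached as far as the arm can. A call with a number of a shift or a turn outside -1 to 1 is refused whole. A call with a gripper value outside its range is refused whole. The fingers move at their own pace and stop on an object; "force" is the grip in N (left out, the last holds). Time passes only in rows, so rows that repeat a pose let the fingers close. It gives the time, the measured TCP pose, the force, the opening and the grip force at its end, in the units of the state.
- bot.get_obs(): the state, without advancing time (a new reading comes with each control period).
- eyes.grab_frame(name): name is "scene" or "top" or "wrist"; returns (picture, depth): 480x640x3 uint8, blue, green, red; 480x640 float32, m along the optical axis (not along the pixel's ray), 0 where there is no reading.
- eyes.camera_info(name): a dict with "camera_matrix" (3x3 intrinsics, pixels), "T" (4x4, takes a point from camera to world coordinates). Camera axes: x right, y down, z forward; pixel columns grow to the right and rows downward; lengths in m; the calibration is good to about 2 mm. A picture is of the moment at which its call begins: read the wrist's pose just before it. camera_info takes no time and is no camera call; for the wrist camera it gives the pose at the moment of the call.
- sign_off(): hands the job in; it is judged then, once.
The state is a dict: "time": time; "qpos": joint angles; "joint_vel": joint speeds; "tau": joint torques, N m; "tool_pos": TCP position; "tool_rot": TCP orientation; "force": force on the tool from outside, world axes, zero at the start; "wrist_torque": the same for the moment, N m; "grip_width": finger opening in m; "grasp_force": force on a finger pad.
Only numpy, scipy, OpenCV 4.12 (cv2) and the standard library are available. Lean on these libraries where they do the work, as an engineer would, in place of code of your own. Each camera call takes 0.05 s, during which the arm holds its last target. There are 200 camera calls.

### The job

The roll of yellow tape sits ready in its grey holder, but the spindle is missing. Take the red-handled spindle from its rest and push its steel rod through the near side plate, the core of the roll and the far side plate, fully home so that the red handle comes up against the near plate, then let go. Leave the roll sitting in the holder, and do not tip over or push about the beaker, the flask and the petri dish.

Things in the scene. Friction and masses are not known exactly. Their poses are not given: they have to be found in the camera images.
- spindle: Spindle: steel rod 12 mm in diameter, 75 mm long (last 8 mm tapered to 6 mm), in a red square handle 56 mm long and 28 x 28 mm across. Origin on the axis at the shoulder where rod and handle meet; +x along the rod to its tip, handle at x = -56 to 0 mm. 0.12 kg, centre of mass 20 mm from the origin towards the tip. Starts level in the rest, axis 55 mm above the bench.
- spindle_tip (a point): End of the spindle's rod, on its axis, 75 mm from the shoulder; axes as the spindle's.
- holder: Tape holder, fixed: grey base 76 x 96 x 10 mm, two upright aluminium side plates (56 mm wide, top 112 mm above the bench, 6 mm thick, 36 mm apart inside, square to the holder's x), each with an 18 mm round hole centred 90 mm above the bench. Origin at the centre of the underside; +x points through both holes from the near to the far plate, the way the spindle goes in.
- holder_near (a point): Centre of the near plate's hole on its outer face, at holder x = -24 mm, z = 90 mm; axes as the holder's.
- holder_far (a point): Centre of the far plate's hole on its outer face, at holder x = +24 mm, z = 90 mm; axes as the holder's.
- roll: Roll of yellow tape on a brown card core, loose, lying across two bars between the holder's side plates: 64 mm in diameter, 32 mm long, bore 26 mm in diameter. Origin at its middle, x along its axis, in line with the two holes.
- rest: Grey rest, fixed: base 80 x 54 x 8 mm with two posts 36 mm wide and 60 mm high, each with a notch 14 mm wide and 11 mm deep, open at the top, in which the spindle's rod lies. Origin at the centre of the underside; x along the spindle, which lies with its shoulder at x = -35 mm, so that its handle sticks out beyond the rest.
- beaker: Clear beaker, 45 mm in diameter and 60 mm high, loose; origin at the centre of its underside. To be left alone.
- flask: Conical clear flask with pink contents, 64 mm in diameter at the foot and 102 mm high, loose; origin at the centre of its underside. To be left alone.
- petri_0: Petri dish, 91 mm in diameter and 16 mm high, loose; origin at the centre of its underside. To be left alone.
Things that resemble listed ones, but are neither listed nor needed, are in the scene too. What is meant by the roll is not turquoise, and is the smaller of those in its own colour.

How it is judged:
At the end, for the whole second after the job is handed in: Spindle at rest through both plates and the roll: shoulder within 8 mm of the near hole's centre (each axis), tip 15 mm or more beyond the far plate and within 10 mm of its hole's axis, axes within 0.2 rad. Roll at rest in the holder within 10 mm along it, 12 mm across and in height (x of spindle in the frame of holder_near above -0.008 m and x of spindle_tip in the frame of holder_far above 0.015 m and y of spindle in the frame of holder_near between -0.008 and 0.008 m and z of spindle in the frame of holder_near between -0.008 and 0.008 m and y of spindle_tip in the frame of holder_far between -0.01 and 0.01 m and z of spindle_tip in the frame of holder_far between -0.01 and 0.01 m and angle between the x axis of spindle and the x axis of holder, either way round below 0.2 rad and x of roll in the frame of holder between -0.01 and 0.01 m and y of roll in the frame of holder between -0.012 and 0.012 m and z of roll in the frame of holder between 0.078 and 0.102 m and linear speed of each of spindle, roll below 0.02 m/s); the robot touches nothing.
It fails at once if the beaker is pushed more than 30 mm or tipped over (distance of beaker from where it was at the start of the episode above 0.03 m or angle between beaker's own z axis and vertical above 0.5 rad).
It fails at once if the flask is pushed more than 30 mm or tipped over (distance of flask from where it was at the start of the episode above 0.03 m or angle between flask's own z axis and vertical above 0.5 rad).
It fails at once if the petri dish is pushed more than 30 mm or tipped over (distance of petri_0 from where it was at the start of the episode above 0.03 m or angle between petri_0's own z axis and vertical above 0.5 rad).
It also fails if it takes over 42 s, if anything falls off the work surface, if the arm or the gripper's body presses on something with over 40 N, if the wrist force passes 120 N, or if a joint passes its speed limit or range.

## Working session

There is one attempt and no reset: what is moved stays moved. The work goes in short steps, Python scripts to look and compute and a tool call to move; the robot and the scene stay as the last step left them, time stands still between calls to the robot, and variables do not carry over. Pictures are saved under pics/ and viewed, at most 10 in all, crops included, and the job is handed in when it is done.

Besides the shell and the picture viewer there is one more tool, called after ">>>" as name([rows], argument=value, ...), one row to a line, values as JSON. jog_arm: Moves the arm, as the interface text tells. Shift numbers are shares of 0.6 m and turn numbers shares of 30 degrees, none past 1 either way. Its arguments: {"type":"object","properties":{"rows":{"type":"array"},"force":{"type":"number"}},"required":["rows"]}

```bash
mkdir -p pics; python3 - <<'E'
from rig import bot,eyes
import cv2,numpy as np
for n in("scene","top"):
    p,d=eyes.grab_frame(n);cv2.imwrite(f"pics/{n}0.png",p);np.save(f"pics/{n}0.npy",d)
    i=eyes.camera_info(n);print(n,np.round(i["camera_matrix"],1).tolist(),np.round(i["T"],3).tolist())
print(bot.get_obs())
E
```

```text
scene [[487.4, 0.0, 325.8], [0.0, 487.4, 230.6], [0.0, 0.0, 1.0]] [[0.83, -0.281, 0.482, 0.036], [-0.558, -0.421, 0.715, -0.219], [0.002, -0.863, -0.506, 0.509], [0.0, 0.0, 0.0, 1.0]]
top [[544.1, 0.0, 324.9], [0.0, 544.1, 228.8], [0.0, 0.0, 1.0]] [[0.011, -0.983, 0.184, 0.276], [-0.999, -0.004, 0.037, 0.377], [-0.035, -0.184, -0.982, 1.003], [0.0, 0.0, 0.0, 1.0]]
{'time': 0.1, 'qpos': array([ 1.27219595e+00,  1.16426055e-01,  1.44217114e+00,  3.35382966e-06,
        1.58397853e+00, -3.78083482e-02]), 'joint_vel': array([ 0.00204561, -0.00044959, -0.00240238, -0.00048879, -0.00284402,
       -0.00079724]), 'tau': array([ 9.07460690e-04, -7.22898316e+01, -6.23873878e+01,  7.80390948e-02,
        2.27949314e-02, -8.67214158e-05]), 'tool_pos': array([0.17401686, 0.6520347 , 0.24300402]), 'tool_rot': array([ 1.30026770e-01,  9.91510362e-01, -4.84320921e-04, -8.39427585e-05]), 'force': array([-0.48993746, -0.19995901,  0.2588084 ]), 'wrist_torque': array([0.04925284, 0.02230775, 0.01797994]), 'grasp_force': 0.0, 'grip_width': 0.09304509509252105}
```

View pics/top0.png

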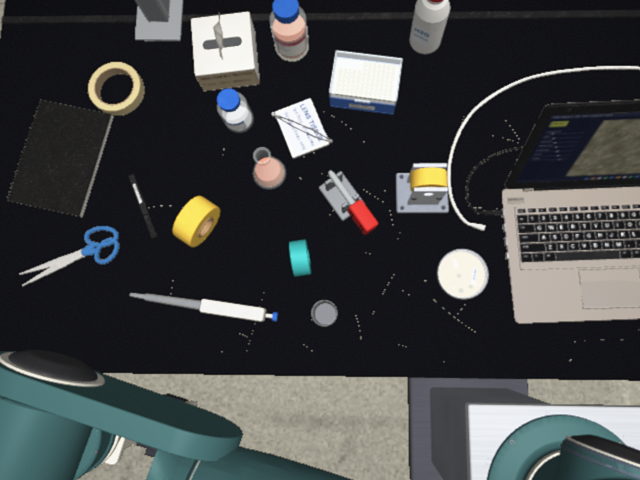

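View pics/scene0.png

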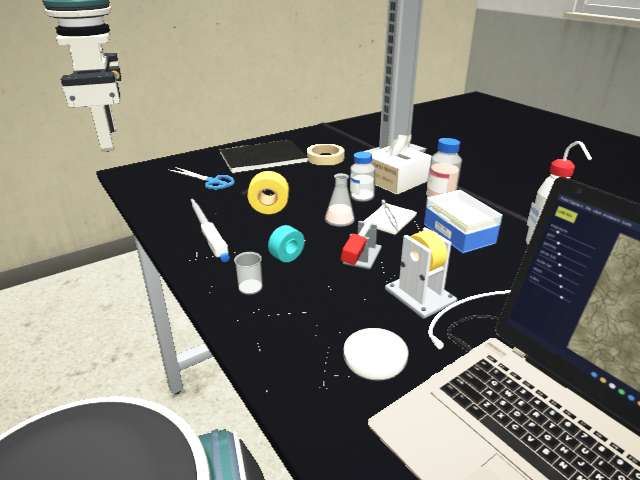

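The top view shows the spindle with its red handle at (362,215) and its rod pointing to (333,175). The holder is at (425,190), with the near plate on the robot side, and the scene view agrees.

Candidates for the roll:
- small yellow in the holder (430,178)
- larger yellow, loose (197,221)
- turquoise (300,258)
- cream ring (116,88)

By the description I choose the one in the holder. The spindle is the only red-handled thing; the red cap at (432,3) is a bottle. I'll check this in one crop and measure.

```bash
cat > h.py <<'E'
import cv2,numpy as np
from rig import bot,eyes
from scipy.spatial.transform import Rotation as R
def cloud(n,d):
    i=eyes.camera_info(n);K=i["camera_matrix"];T=np.array(i["T"])
    v,u=np.mgrid[:480,:640];P=np.stack([(u-K[0][2])*d/K[0][0],(v-K[1][2])*d/K[1][1],d],-1)
    return P@T[:3,:3].T+T[:3,3]
def onplane(n,uv,z):
    i=eyes.camera_info(n);K=np.array(i["camera_matrix"]);T=np.array(i["T"]);uv=np.atleast_2d(uv).astype(float)
    r=np.c_[(uv-K[:2,2])/K[[0,1],[0,1]],np.ones(len(uv))]@T[:3,:3].T
    return T[:3,3]+r*((z-T[2,3])/r[:,2])[:,None]
def red(p):
    h=cv2.cvtColor(p,cv2.COLOR_BGR2HSV)
    return (((h[...,0]<8)|(h[...,0]>172))&(h[...,1]>150)&(h[...,2]>80))
def yellow(p):
    h=cv2.cvtColor(p,cv2.COLOR_BGR2HSV)
    return ((h[...,0]>18)&(h[...,0]<32)&(h[...,1]>120)&(h[...,2]>80))
E
python3 - <<'E'
from h import *
for n,(a,b,c,e) in dict(top=(150,245,310,460),scene=(200,330,330,470)).items():
    p=cv2.imread(f"pics/{n}0.png");d=np.load(f"pics/{n}0.npy");W=cloud(n,d)
    cr=cv2.resize(p[a:b,c:e],None,fx=4,fy=4,interpolation=cv2.INTER_CUBIC);cv2.imwrite(f"pics/{n}c.png",cr)
    for nm,m in(("red",red(p)),("yel",yellow(p))):
        k=np.zeros_like(m);k[a:b,c:e]=1;m=m&k&(d>0);q=W[m];print(n,nm,len(q),q.mean(0).round(4),np.percentile(q,[2,98],0).round(4).tolist())
    if n=="top":
        k=np.zeros_like(m);k[a:b,c:e]=1
        q=W[red(p)&k&(d>0)];q=q[q[:,2]>.062];rr=cv2.minAreaRect((q[:,:2]*1e3).astype(np.float32));print("top face",len(q),rr,np.median(q[:,2]))
        q=W[k.astype(bool)&(W[...,2]>.1)&(W[...,2]<.116)&~yellow(p)&(W[...,1]<.28)];print("plates",len(q),np.percentile(q,[2,50,98],0).round(4).tolist(),cv2.minAreaRect((q[:,:2]*1e3).astype(np.float32)))
    
E
```

```text
top red 562 [0.4743 0.3457 0.0635] [[0.4492, 0.3227, -0.0007], [0.5013, 0.3685, 0.0717]]
top yel 660 [0.5316 0.2376 0.1136] [[0.518, 0.206, 0.097], [0.5464, 0.2648, 0.1225]]
top face 472 ((476.1521911621094, 346.45294189453125), (55.21833801269531, 28.459243774414062), 35.11752700805664) 0.0675317077906426
plates 375 [[0.5087, 0.208, 0.1006], [0.5156, 0.236, 0.1112], [0.5574, 0.2626, 0.1147]] ((533.2161865234375, 234.7515869140625), (49.665184020996094, 57.044437408447266), 0.19799447059631348)
scene red 510 [0.4671 0.3388 0.0618] [[0.4453, 0.3209, 0.0439], [0.4987, 0.364, 0.071]]
scene yel 347 [0.527  0.2153 0.0983] [[0.5153, 0.2015, 0.0735], [0.5454, 0.2521, 0.1201]]
```

```bash
python3 -c "
import cv2,numpy as np
a=cv2.imread('pics/topc.png');b=cv2.imread('pics/scenec.png')
w=max(a.shape[1],b.shape[1]);f=lambda i:np.pad(i,((0,0),(0,w-i.shape[1]),(0,0)))
o=np.vstack([f(a),f(b)]);s=min(1,600/o.shape[0]);cv2.imwrite('pics/both.png',cv2.resize(o,None,fx=s,fy=s));print(o.shape,s)"
```

```text
(900, 600, 3) 0.6666666666666666
```

View pics/both.png

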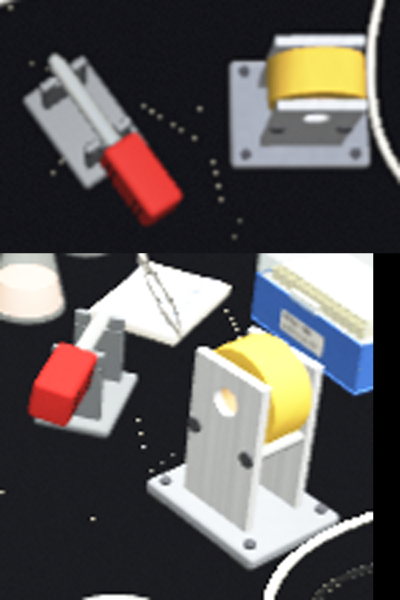

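The crop confirms it: the yellow roll is in the holder and the near plate's hole faces the robot. The spindle's handle is at the near right, with its rod in the notches. Next I move above the spindle.

>>> jog_arm([
  [-0.62,-0.36,0.04,0,0,-1,93],
  [-0.62,-0.36,0.04,0,0,-1,93],
  [-0.62,-0.36,0.04,0,0,-1,93],
  [-0.62,-0.36,0.04,0,0,-1,93],
  [-0.62,-0.36,0.04,0,0,-1,93],
  [-0.62,-0.36,0.04,0,0,-1,93],
  [-0.62,-0.36,0.04,0,0,-1,93],
  [-0.62,-0.36,0.04,0,0,-1,93],
])

```text
time: 0.77
tool_pos: [0.4082, 0.4166, 0.225]
tool_rot: [-0.131, 0.991, -0.0, -0.0]
force: [-0.3, 0.7, 0.2]
grip_width: 0.093
grasp_force: 0.0
```

```bash
cat >> h.py <<'E'
def go(p,yaw):
    "shares for the TCP to reach p, pointing down with tool y at yaw deg"
    o=bot.get_obs();A=R.from_quat(o["tool_rot"]);t=np.radians(yaw)
    B=R.from_matrix(np.c_[[np.sin(t),-np.cos(t),0],[np.cos(t),np.sin(t),0],[0,0,-1]])
    print("t",round(o["time"],2),"shift",(A.inv().apply(np.array(p)-o["tool_pos"])/.6).round(4),"turn",(np.degrees((A.inv()*B).as_rotvec())/30).round(3),"force",np.round(o["force"],1))
E
python3 -c "
from h import *
go([.4785,.348,.22],125.1)"
```

```text
Traceback (most recent call last):
  File "h.py", line 21, in go
    B=R.from_matrix(np.c_[[np.sin(t),-np.cos(t),0],[np.cos(t),np.sin(t),0],[0,0,-1]])
  File "scipy/spatial/transform/_rotation.pyx", line 1143, in scipy.spatial.transform._rotation.Rotation.from_matrix
ValueError: Non-positive determinant (left-handed or null coordinate frame) in rotation matrix 0: [[ 0.81814972 -0.57500525  0.        ]
 [ 0.57500525  0.81814972  0.        ]
 [ 0.          0.         -1.        ]].
```

```bash
sed -i 's/\[np.sin(t),-np.cos(t),0\]/[-np.sin(t),np.cos(t),0]/' h.py; python3 -c "
from h import *
go([.4785,.348,.22],125.1)"
```

```text
t 0.77 shift [-0.0834 -0.1408  0.0083] turn [-0.    -0.    -0.668] force [-0.3  0.7  0.2]
```

>>> jog_arm([
  [-0.083,-0.141,0.008,0,0,-0.668,93],
  [-0.083,-0.141,0.008,0,0,-0.668,93],
  [-0.083,-0.141,0.008,0,0,-0.668,93],
  [-0.083,-0.141,0.008,0,0,-0.668,93],
  [-0.083,-0.141,0.008,0,0,-0.668,93],
])

```text
time: 1.18
tool_pos: [0.4778, 0.3488, 0.22]
tool_rot: [-0.3, 0.954, -0.0, -0.0]
force: [-0.7, -0.0, 0.2]
grip_width: 0.0928
grasp_force: 0.0
```

```bash
python3 - <<'E'
from h import *
p,d=eyes.grab_frame("wrist");cv2.imwrite("pics/w1.png",p);W=cloud("wrist",d)
m=red(p)&(d>0);q=W[m];print(len(q))
q=q[(q[:,2]>.06)&(q[:,2]<.078)];print(np.median(q[:,2]),cv2.minAreaRect((q[:,:2]*1e3).astype(np.float32)))
c,_=cv2.findContours(red(p).astype(np.uint8),0,1);c=max(c,key=cv2.contourArea)[:,0]
print(cv2.minAreaRect((onplane("wrist",c,.069)[:,:2]*1e3).astype(np.float32)))
go([.4785,.348,.049],125.1)
E
```

```text
3161
0.06744047328737379 ((474.6097412109375, 347.0712585449219), (56.16830062866211, 28.810461044311523), 35.56943893432617)
((472.7889099121094, 346.2418212890625), (56.89081954956055, 29.340505599975586), 34.62455368041992)
t 1.23 shift [-0.0004 -0.0033  0.2852] turn [ 0.    -0.001 -0.006] force [-0.  -0.7  0.4]
```

View pics/w1.png

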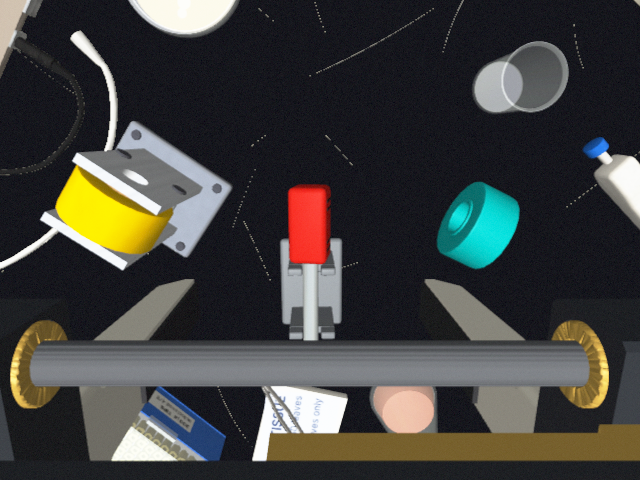

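Wrist view: the handle is at (309,223) with its rod towards (310,340), centred between the fingers, and the holder is at (130,195). I work out the descent and refine the holder's pose.

```bash
python3 - <<'E'
from h import *
p,d=eyes.grab_frame("wrist");W=cloud("wrist",d)
m=(W[...,2]>.106)&(W[...,2]<.118)&~yellow(p)&(d>0);m[300:]=0;m[:,260:]=0
q=W[m];print(len(q),np.median(q[:,2]))
for lo,hi in((.495,.525),(.54,.575)):
    s=q[(q[:,0]>lo)&(q[:,0]<hi)];print(len(s),np.percentile(s,[2,50,98],0).round(4).tolist(),cv2.minAreaRect((s[:,:2]*1e3).astype(np.float32)))
b=(W[...,2]>.005)&(W[...,2]<.015)&(d>0);b[300:]=0;b[:,:100]=0;b[:,260:]=0;s=W[b];print("base",len(s),s.min(0),s.max(0))
go([.477,.3485,.061],125.1)
E
```

```text
2320 0.11141998077111338
1286 [[0.5071, 0.2079, 0.1064], [0.5096, 0.2344, 0.1114], [0.5134, 0.2623, 0.1129]] ((511.5533142089844, 234.68563842773438), (9.307243347167969, 56.495662689208984), 0.33570629358291626)
1034 [[0.5489, 0.2078, 0.1069], [0.552, 0.2364, 0.1114], [0.5555, 0.2628, 0.1128]] ((552.2759399414062, 235.04722595214844), (7.3319501876831055, 56.49091339111328), 0.3169442415237427)
base 5790 [0.37140091 0.14471785 0.00500648] [0.56860363 0.28328982 0.01499997]
t 1.28 shift [ 0.0012 -0.0022  0.2655] turn [ 0.    -0.    -0.004] force [ 0.2  0.4 -1. ]
```

>>> jog_arm([
  [0.001,-0.002,0.07,0,0,0,93],
  [0.001,-0.002,0.13,0,0,0,93],
  [0.001,-0.002,0.19,0,0,0,93],
  [0.001,-0.002,0.24,0,0,0,93],
  [0.001,-0.002,0.265,0,0,0,93],
  [0.001,-0.002,0.265,0,0,0,93],
])

```text
time: 1.78
tool_pos: [0.4751, 0.3482, 0.0575]
tool_rot: [-0.302, 0.953, -0.001, -0.003]
force: [0.1, -0.6, -0.4]
grip_width: 0.0929
grasp_force: 0.0
```

>>> jog_arm([
  [0,0,0,0,0,0,10],
  [0,0,0,0,0,0,10],
  [0,0,0,0,0,0,10],
  [0,0,0,0,0,0,10],
  [0,0,0,0,0,0,10],
  [0,0,0,0,0,0,10],
  [0,0,0,0,0,0,10],
  [0,0,0,0,0,0,10],
], force=45)

```text
time: 2.45
tool_pos: [0.4776, 0.3483, 0.0616]
tool_rot: [-0.301, 0.953, 0.0, 0.0]
force: [-0.2, -0.3, -0.9]
grip_width: 0.0441
grasp_force: 0.0
```

>>> jog_arm([
  [0,0,0,0,0,0,10],
  [0,0,0,0,0,0,10],
  [0,0,0,0,0,0,10],
  [0,0,0,0,0,0,10],
  [0,0,0,0,0,0,10],
  [0,0,0,0,0,0,10],
])

```text
time: 2.95
tool_pos: [0.4775, 0.3483, 0.0614]
tool_rot: [-0.302, 0.953, -0.0, -0.0]
force: [-0.3, -0.7, -0.1]
grip_width: 0.0281
grasp_force: 44.8
```

>>> jog_arm([
  [0,0,-0.02,0,0,0,10],
  [0,0,-0.05,0,0,0,10],
  [0,0,-0.09,0,0,0,10],
  [0,0,-0.13,0,0,0,10],
  [0,0,-0.15,0,0,0,10],
  [0,0,-0.15,0,0,0,10],
])

```text
time: 3.45
tool_pos: [0.4784, 0.3488, 0.155]
tool_rot: [-0.301, 0.953, 0.001, 0.002]
force: [0.7, 0.3, -0.5]
grip_width: 0.0278
grasp_force: 44.8
```

```bash
python3 - <<'E'
from h import *
p,d=eyes.grab_frame("scene");cv2.imwrite("pics/s2.png",cv2.resize(p[130:330,250:500],None,fx=3,fy=3))
o=bot.get_obs();print(o["grip_width"],o["grasp_force"])
go([.40,.235,.15],90)
E
```

```text
0.027919982090344905 44.77852284908295
t 3.5 shift [ 0.215  -0.0801  0.0039] turn [1.00e-03 4.00e-03 1.17e+00] force [ 0.2 -0.7 -1.1]
```

View pics/s2.png

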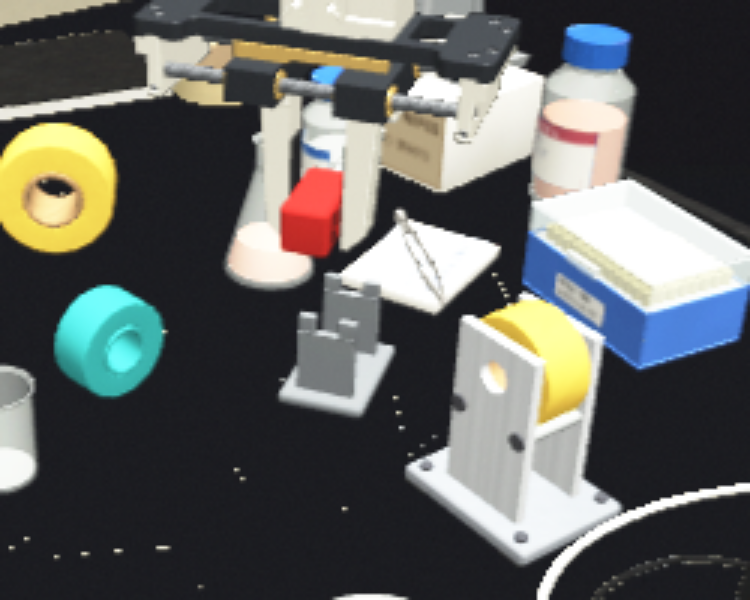

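The spindle is lifted and held level, clear of the rest. I swing it to line up in front of the near plate.

>>> jog_arm([
  [0.05,-0.01,0,0,0,0.2,10],
  [0.1,-0.03,0,0,0,0.4,10],
  [0.16,-0.05,0,0,0,0.6,10],
  [0.21,-0.065,0,0,0,0.8,10],
  [0.24,-0.07,0,0,0,1,10],
  [0.242,-0.07,0,0,0,1,10],
  [0.242,-0.07,0,0,0,1,10],
])

```text
time: 4.08
tool_pos: [0.3823, 0.2299, 0.1504]
tool_rot: [-0.045, 0.999, -0.0, -0.0]
force: [0.5, 0.0, -1.2]
grip_width: 0.028
grasp_force: 44.8
```

```bash
python3 - <<'E'
from h import *
go([.38,.235,.096],90.3)
E
```

```text
t 4.08 shift [0.003  0.0088 0.0907] turn [-0.    -0.001  0.161] force [ 0.5  0.  -1.2]
```

>>> jog_arm([
  [0.003,0.009,0.03,0,0,0.16,10],
  [0.003,0.009,0.06,0,0,0.16,10],
  [0.003,0.009,0.091,0,0,0.16,10],
  [0.003,0.009,0.091,0,0,0.16,10],
  [0.003,0.009,0.091,0,0,0.16,10],
])

```text
time: 4.5
tool_pos: [0.3804, 0.2358, 0.0958]
tool_rot: [-0.003, 1.0, -0.001, -0.001]
force: [0.8, 0.3, -1.6]
grip_width: 0.0276
grasp_force: 44.8
```

```bash
python3 - <<'E'
from h import *
go([.38,.235,.096],90.3)
out=[]
for n in("scene","top","wrist"):
    p,d=eyes.grab_frame(n);cv2.imwrite(f"pics/{n}3.png",p);np.save(f"pics/{n}3.npy",d);W=cloud(n,d)
    if n!="wrist": out.append(cv2.resize(p[200:320,320:470] if n=="scene" else p[150:290,360:510],(400,int(400*(120/150 if n=="scene" else 140/150)))))
    m=(W[...,0]>.405)&(W[...,0]<.505)&(abs(W[...,1]-.235)<.02)&(W[...,2]>.06)&(W[...,2]<.12)&(d>0)
    r=m&red(p);k=m&~red(p)
    for nm,s in(("red",W[r]),("rod",W[k])):
        if len(s)>5: 
            print(n,nm,len(s))
            for a in np.arange(.4,.5,.02):
                t=s[(s[:,0]>a)&(s[:,0]<a+.02)]
                if len(t)>4: print(round(a+.01,3),"y",t[:,1].min().round(4),t[:,1].max().round(4),"z max",np.percentile(t[:,2],95).round(4))
h=max(o.shape[0] for o in out)
cv2.imwrite("pics/pre.png",np.hstack([np.pad(o,((0,h-o.shape[0]),(0,0),(0,0))) for o in out]))
E
```

```text
t 4.5 shift [ 0.0007 -0.0013 -0.0004] turn [-0.002 -0.005  0.003] force [ 0.8  0.3 -1.6]
top rod 19
0.47 y 0.2359 0.2442 z max 0.0949
0.49 y 0.2374 0.2425 z max 0.0961
wrist red 12
0.41 y 0.2254 0.2447 z max 0.1028
wrist rod 1256
0.41 y 0.2316 0.2436 z max 0.097
0.43 y 0.232 0.2438 z max 0.0969
```

View pics/pre.png

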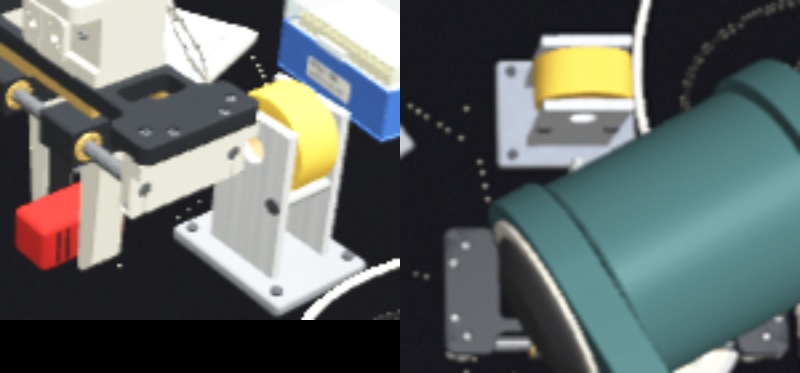

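The spindle sits in front of the near hole, with the rod roughly in line (its tip shows at (578,163) in the top half). I measure its sideways offset against the holder in the same pictures.

```bash
python3 - <<'E'
from h import *
for n in("wrist","top"):
    p=cv2.imread(f"pics/{n}3.png");d=np.load(f"pics/{n}3.npy");W=cloud(n,d)
    q=W[(W[...,2]>.106)&(W[...,2]<.118)&~yellow(p)&(d>0)&(W[...,0]>.495)&(W[...,0]<.525)&(abs(W[...,1]-.235)<.05)]
    if len(q):print(n,"plate",len(q),q[:,:2].min(0),q[:,:2].max(0))
    q=W[yellow(p)&(d>0)&(abs(W[...,0]-.53)<.03)];print("roll",len(q),q.min(0) if len(q) else "",q.max(0) if len(q) else "")
    m=(W[...,0]>.405)&(W[...,0]<.503)&(abs(W[...,1]-.237)<.02)&(W[...,2]>.08)&(W[...,2]<.105)&(d>0)&~red(p)
    v,u=np.nonzero(m);print("px",u.min(),u.max(),v.min(),v.max(), "x",W[m][:,0].min(),W[m][:,0].max())
g=cv2.imread("pics/wrist3.png");cv2.imwrite("pics/tt.png",np.hstack([cv2.resize(g,(400,300)),cv2.resize(cv2.imread("pics/top3.png")[160:235,380:480],(400,300),interpolation=cv2.INTER_CUBIC)]))
E
```

```text
roll 0  
px 296 326 391 432 x 0.4091092543088152 0.43181030322833497
top plate 169 [0.50864376 0.20628555] [0.51836796 0.26253858]
roll 760 [ 0.50006719  0.20486528 -0.00433326] [0.54775245 0.68897632 0.12435778]
px 423 428 209 213 x 0.47390242654248704 0.4818208541263485
```

View pics/tt.png

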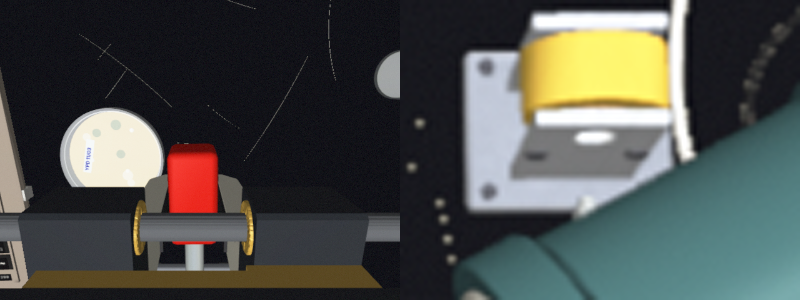

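```bash
python3 - <<'E'
from h import *
i=eyes.camera_info("top");K=np.array(i["camera_matrix"]);T=np.linalg.inv(np.array(i["T"]))
for P in([.5075,.235,.09],[.4805,.235,.09],[.4805,.240,.09],[.465,.235,.09]):
    c=T[:3,:3]@P+T[:3,3];print(P,(K@c/c[2])[:2].round(2))
p=cv2.imread("pics/top3.png");g=cv2.cvtColor(p,cv2.COLOR_BGR2GRAY)
print(g[190:200,418:440]);print(g[206:217,418:436])
print(bot.get_obs()["tool_pos"],R.from_quat(bot.get_obs()["tool_rot"]).as_matrix().round(4).tolist())
E
```

```text
[0.5075, 0.235, 0.09] [427.94 194.56]
[0.4805, 0.235, 0.09] [428.31 209.91]
[0.4805, 0.24, 0.09] [425.37 209.9 ]
[0.465, 0.235, 0.09] [428.53 218.8 ]
[[248 248 248 248 248 246 247 249 250 249 247 246 246 247 248 247 247 248
  247 245 245 247]
 [180 180 180 181 181 178 180 182 181 181 179 178 177 179 179 179 179 180
  179 176 177 179]
 [122 121 122 121 121 120 124 135 142 153 162 162 161 154 137 124 121 121
  120 119 121 122]
 [119 119 118 118 118 124 175 235 248 247 248 249 245 234 204 158 124 116
  117 117 119 119]
 [120 120 120 120 121 152 232 255 255 255 255 255 255 245 215 161 126 118
  119 120 120 121]
 [120 120 119 120 122 135 180 214 222 220 221 221 206 182 158 132 120 119
  119 120 121 121]
 [120 120 121 120 121 120 124 134 139 139 140 139 132 123 121 120 119 120
  120 120 122 121]
 [121 120 121 121 122 120 118 119 119 119 119 119 119 119 118 118 119 119
  108 106 113 115]
 [119 120 121 121 120 119 120 119 119 119 119 120 120 120 118 120 120 113
   90  80  84  81]
 [120 120 119 121 120 120 120 120 120 120 121 120 120 119 119 120 120 117
  101  86  79  77]]
[[202 201 199 200 2
[... 214 characters left out ...]
2 202 202 202 202 186 197 223 223 209 203 203 199 176 142 111  84]
 [200 203 202 202 202 200 175 189 225 231 215 198 176 144 113  85  73  73]
 [188 189 189 188 185 176 166 195 225 229 194 144 112  84  73  71  75  77]
 [124 124 123 122 120 125 155 199 197 169 130  86  73  71  74  78  80  82]
 [ 52  51  52  50  55 100 133 155 137  97  80  72  73  78  79  82  84  86]
 [ 23  24  24  23  34  83  96  95  85  73  74  77  80  83  84  87  87  89]
 [ 21  24  27  34  49  69  74  73  74  77  79  82  84  85  88  88  91  93]
 [ 25  34  49  59  67  72  74  76  80  82  84  86  88  88  91  93  93  94]]
[0.3811711  0.23603331 0.09783846] [[-1.0, -0.006, 0.0009], [-0.006, 1.0, 0.0005], [-0.0009, 0.0005, -1.0]]
```

>>> jog_arm([
  [0,-0.0035,0,0,0,0.035,10],
  [0,-0.0035,0,0,0,0.035,10],
  [0,-0.0035,0,0,0,0.035,10],
])

```text
time: 4.9
tool_pos: [0.3808, 0.2335, 0.0974]
tool_rot: [0.007, 1.0, 0.0, 0.0]
force: [0.1, -0.5, -1.8]
grip_width: 0.028
grasp_force: 44.8
```

```bash
python3 - <<'E'
from h import *
print(np.mean([bot.get_obs()["tool_pos"] for _ in range(1)],0))
p,d=eyes.grab_frame("top");g=cv2.cvtColor(p,cv2.COLOR_BGR2GRAY);print(g[208:213,418:436])
W=cloud("top",d);print(W[208:213,423:431,2].round(3))
E
```

```text
[0.38082861 0.23353404 0.09736712]
[[201 201 202 202 203 204 203 201 200 197 200 205 203 201 200 200 201 201]
 [201 203 203 202 202 203 203 201 198 185 205 228 221 205 203 201 198 176]
 [200 202 202 202 201 202 203 201 187 177 207 230 228 211 197 175 142 113]
 [189 190 189 187 187 187 189 185 166 173 212 229 229 191 141 112  85  73]
 [124 124 123 123 122 121 122 121 135 175 209 200 165 123  84  73  72  75]]
[[0.011 0.011 0.012 0.008 0.01  0.014 0.009 0.007]
 [0.009 0.009 0.013 0.01  0.093 0.093 0.095 0.091]
 [0.012 0.011 0.01  0.01  0.095 0.094 0.096 0.095]
 [0.009 0.007 0.008 0.091 0.092 0.095 0.096 0.093]
 [0.002 0.006 0.005 0.096 0.096 0.096 0.099 0.388]]
```

>>> jog_arm([
  [-0.015,0,0.002,0,0,0,10],
  [-0.03,0,0.002,0,0,0,10],
  [-0.045,0,0.002,0,0,0,10],
  [-0.055,0,0.002,0,0,0,10],
  [-0.065,0,0.002,0,0,0,10],
  [-0.07,0,0.002,0,0,0,10],
  [-0.07,0,0.002,0,0,0,10],
])

```text
time: 5.53
tool_pos: [0.4232, 0.2329, 0.0955]
tool_rot: [0.007, 1.0, -0.0, -0.0]
force: [-0.6, 1.2, -1.7]
grip_width: 0.0278
grasp_force: 44.8
```

>>> jog_arm([
  [-0.015,0,0,0,0,0,10],
  [-0.03,0.0005,0,0,0,0,10],
  [-0.045,0.001,0,0,0,0,10],
  [-0.06,0.001,0,0,0,0,10],
  [-0.07,0.001,0,0,0,0,10],
  [-0.07,0.001,0,0,0,0,10],
])

```text
time: 6.03
tool_pos: [0.4657, 0.2329, 0.0955]
tool_rot: [0.007, 1.0, -0.0, -0.0]
force: [0.3, -0.7, -2.2]
grip_width: 0.028
grasp_force: 44.8
```

```bash
python3 - <<'E'
from h import *
o=bot.get_obs();print(o["tool_pos"],o["force"],o["wrist_torque"])
a,_=eyes.grab_frame("scene");b,_=eyes.grab_frame("top")
cv2.imwrite("pics/mid.png",np.hstack([cv2.resize(a[200:320,340:490],(400,320)),cv2.resize(b[140:260,370:520],(400,320))]))
E
```

```text
[0.46574491 0.23294256 0.09547729] [ 0.30202214 -0.73137375 -2.24882491] [-0.00119563  0.05228655 -0.01754226]
```

View pics/mid.png

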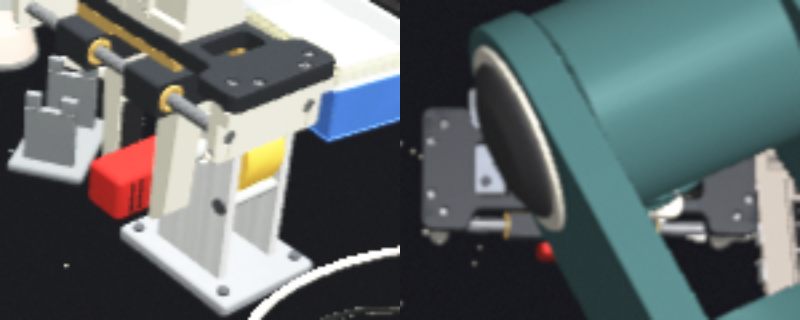

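Midway, the scene half shows the red handle at (125,178) about 17 mm short of the near plate. There is no contact force and the roll is in place. I push the rest slowly.

>>> jog_arm([
  [-0.008,0,0,0,0,0,10],
  [-0.014,0,0,0,0,0,10],
  [-0.019,0,0,0,0,0,10],
  [-0.023,0,0,0,0,0,10],
  [-0.026,0,0,0,0,0,10],
  [-0.026,0,0,0,0,0,10],
])

```text
time: 6.63
tool_pos: [0.4805, 0.2328, 0.0956]
tool_rot: [0.007, 1.0, -0.0, -0.0]
force: [0.7, 0.6, -2.1]
grip_width: 0.0282
grasp_force: 44.8
```

>>> jog_arm([
  [-0.002,0,0,0,0,0,10],
  [-0.003,0,0,0,0,0,10],
  [-0.004,0,0,0,0,0,10],
  [-0.004,0,0,0,0,0,10],
])

```text
time: 6.97
tool_pos: [0.4827, 0.2328, 0.0957]
tool_rot: [0.007, 1.0, 0.0, 0.0]
force: [0.1, 0.3, -1.1]
grip_width: 0.0277
grasp_force: 44.8
```

>>> jog_arm([
  [-0.002,0,0,0,0,0,10],
  [-0.003,0,0,0,0,0,10],
  [-0.004,0,0,0,0,0,10],
  [-0.004,0,0,0,0,0,10],
])

```text
time: 7.3
tool_pos: [0.4831, 0.2328, 0.0954]
tool_rot: [0.006, 1.0, -0.0, -0.003]
force: [-21.6, -1.3, 8.6]
grip_width: 0.0278
grasp_force: 44.8
```

Contact at 21 N: the shoulder is against the plate. I ease off, release and raise.

>>> jog_arm([
  [0.0015,0,0,0,0,0,10],
  [0.0015,0,0,0,0,0,10],
  [0.0015,0,0,0,0,0,60],
  [0.0015,0,0,0,0,0,60],
  [0.0015,0,0,0,0,0,60],
  [0.0015,0,0,0,0,0,60],
  [0.0015,0,0,0,0,0,60],
  [0.0015,0,0,0,0,0,60],
])

```text
time: 7.97
tool_pos: [0.4842, 0.2328, 0.0957]
tool_rot: [0.007, 1.0, 0.0, 0.0]
force: [-0.7, -0.1, 0.8]
grip_width: 0.0595
grasp_force: 0.0
```

>>> jog_arm([
  [0,0,0,0,0,0,60],
  [0,0,0,0,0,0,60],
  [0,0,-0.04,0,0,0,60],
  [0,0,-0.09,0,0,0,60],
  [0,0,-0.15,0,0,0,60],
  [0,0,-0.2,0,0,0,60],
])

```text
time: 8.47
tool_pos: [0.484, 0.2327, 0.2178]
tool_rot: [0.007, 1.0, 0.0, 0.0]
force: [-0.6, 0.5, 0.9]
grip_width: 0.0603
grasp_force: 0.0
```

>>> jog_arm([
  [0.06,0.06,-0.04,0,0,0,60],
  [0.12,0.12,-0.06,0,0,0,60],
  [0.16,0.18,-0.06,0,0,0,60],
  [0.16,0.24,-0.06,0,0,0,60],
  [0.16,0.3,-0.06,0,0,0,60],
  [0.16,0.35,-0.06,0,0,0,60],
  [0.16,0.35,-0.06,0,0,0,60],
])

```text
time: 9.05
tool_pos: [0.3897, 0.449, 0.2504]
tool_rot: [0.005, 1.0, 0.0, -0.001]
force: [0.0, 0.1, -0.6]
grip_width: 0.0603
grasp_force: 0.0
```

```bash
python3 - <<'E'
from h import *
o=bot.get_obs();print(o["time"],o["tool_pos"],o["force"])
out=[]
for n,(a,b,c,e) in dict(scene=(200,320,340,490),top=(130,250,340,490)).items():
    p,d=eyes.grab_frame(n);W=cloud(n,d);out.append(cv2.resize(p[a:b,c:e],(400,320)))
    for nm,m in(("red",red(p)),("yel",yellow(p))):
        q=W[m&(d>0)];q=q[(abs(q[:,0]-.5)<.08)&(abs(q[:,1]-.235)<.06)&(q[:,2]>.05)];print(n,nm,len(q),np.percentile(q,[2,50,98],0).round(4).tolist() if len(q) else"")
    q=W[(W[...,0]>.56)&(W[...,0]<.6)&(abs(W[...,1]-.235)<.03)&(W[...,2]>.06)];print("tip",len(q),q.min(0) if len(q) else "",q.max(0) if len(q) else "")
cv2.imwrite("pics/end.png",np.hstack(out))
E
```

```text
9.05 [0.389692   0.44902021 0.25042631] [ 0.02019372  0.14468907 -0.60569781]
scene red 820 [[0.4504, 0.2178, 0.0758], [0.471, 0.2229, 0.0964], [0.5036, 0.2432, 0.102]]
scene yel 351 [[0.5151, 0.2018, 0.0742], [0.523, 0.205, 0.0991], [0.5452, 0.2506, 0.1201]]
tip 0  
top red 420 [[0.453, 0.2202, 0.0796], [0.4848, 0.2345, 0.0992], [0.506, 0.2474, 0.1029]]
top yel 643 [[0.518, 0.2061, 0.0968], [0.5314, 0.2389, 0.1159], [0.546, 0.2649, 0.1226]]
tip 63 [0.56459944 0.22949341 0.08653277] [0.58392971 0.24040396 0.09615002]
```

View pics/end.png

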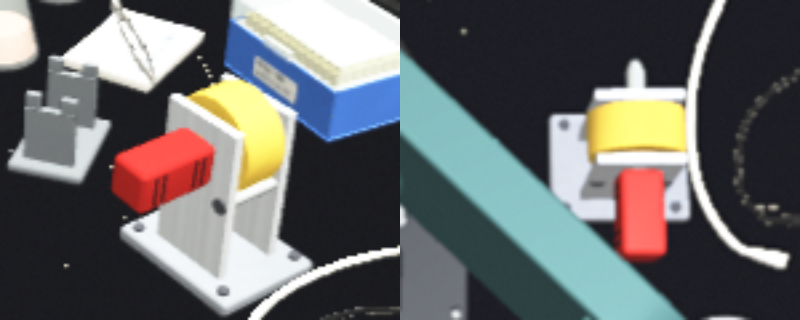

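The handle is against the near plate at (205,160). The tip sticks out about 28 mm beyond the far plate at (637,75), the roll is in place and the arm is clear. I hand it in.

```bash
python3 -c "
from rig import sign_off;print(sign_off())"
```

```text
the job is handed in; nothing more can be done
None
```

The spindle is fully home through both plates and the roll, released with the arm clear, and the job is handed in at about 9 s; the hand-in gave no verdict.

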